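# Set the right cask head in the jig

### The job

One of the three oak casks stands in the low three-sided frame: of the three round heads lying on the bench, choose the one that fits that cask's mouth. Without lifting it, slide that head flat along the bench into the V-shaped jig until it is fully home against both fences, then swing the jig's bar in against it and let go (swing the bar open first if it is in the way). Leave the other two heads and everything else on the bench where they lie.

Things in the scene. Friction and masses are not known exactly. Their poses are not given: they have to be found in the camera images.
- head_small: small cask head: a flat oak disc 92 mm in diameter, 20 mm thick, about 93 g, lying loose on the bench; origin at the centre of its underside (z = 0 on the bench). Belongs to cask_small
- head_medium: medium cask head: a flat oak disc 110 mm in diameter, 20 mm thick, about 133 g, lying loose on the bench; origin at the centre of its underside (z = 0 on the bench). Belongs to cask_medium
- head_large: large cask head: a flat oak disc 128 mm in diameter, 20 mm thick, about 180 g, lying loose on the bench; origin at the centre of its underside (z = 0 on the bench). Belongs to cask_large
- cask_small: small oak cask standing upright and open, fixed, 130 mm high, mouth 94 mm across inside, belly 142 mm across; origin at the centre of its foot. head_small is its head
- cask_medium: medium oak cask standing upright and open, fixed, 150 mm high, mouth 112 mm across inside, belly 160 mm across; origin at the centre of its foot. head_medium is its head
- cask_large: large oak cask standing upright and open, fixed, 170 mm high, mouth 130 mm across inside, belly 178 mm across; origin at the centre of its foot. head_large is its head
- frame: low three-sided wooden frame fixed on the bench, 220 mm square outside, 30 mm high, open towards its -x; the cask to be headed stands in its middle. Origin at its middle on the bench
- jig: V-shaped wooden jig fixed on the bench: two straight fences 95 mm long, 18 mm thick, 25 mm high run from the inner corner of the V at 45 degrees to either side of the jig's -x axis, so the V opens to its -x. Origin at the inner corner on the bench; nothing lies on the bench inside the V. A wooden rib (18 mm wide, 16 mm high) joins the left (+y) fence to the bar's pivot, outside the head's place
- seat_small (a point): where the centre of head_small's underside is when it touches both fences, on the jig's axis 65 mm in front of the corner
- seat_medium (a point): the same for head_medium, 78 mm in front of the corner
- seat_large (a point): the same for head_large, 91 mm in front of the corner
- bar_pivot (a point): the bar's vertical pivot, on the bench: 140 mm in front of the corner (jig -x) and 110 mm to the left (jig +y); 16 mm radius plate 3 mm thick
- bar_handle (a point): point to grip on the bar's handle: an upright round wooden peg 18 mm in diameter that rises from 18 to 78 mm above the bench, 140 mm from the pivot; this point is on its axis, 55 mm above the bench
- bar (a joint): angle (rad) of the flat steel holding bar (18 mm wide, from 4 to 18 mm above the bench, reaching 150 mm from its pivot), 0 to 2.0; 0 = wide open, pointing along the jig's -x; it grows as the bar swings counter-clockwise (seen from above) across the mouth of the V. It stays where it is left. It rests against a head that is home at about 1.74 (small), 1.55 (medium), 1.34 (large)
- mallet: bystander: wooden mallet lying on its side, head a 68 mm dia x 100 mm cylinder along its x, 170 mm handle along +y; origin under the head
- tool_can: bystander: tin can 74 mm dia, 105 mm high, with three tool handles sticking out to 180 mm; origin at the centre of its underside
- glue_jar: bystander: small upright glue jar, 48 mm dia, 65 mm high; origin at the centre of its underside
- bung: bystander: cork bung standing up, 44 mm dia, 35 mm high; origin at the centre of its underside
- block_plane: bystander: hand plane 50 x 160 (along its y) x 60 mm high; origin at the centre of its underside
- hammer: bystander: hammer 260 mm long lying along its x; origin under its middle
There are look-alikes about, which are no part of the job. Leave any orange look-alike of the head_large alone.

How it is judged:
At the end, for the whole second after the job is handed in: The head that belongs to the cask in the frame lies flat in the V of the jig, its centre within 6 mm of the place where it touches both fences, at rest; the bar is swung in to within 0.09 rad of where it rests against that head (((horizontal distance between cask_small and frame below 0.04 m and horizontal distance between head_small and seat_small below 0.006 m and value of joint bar above 1.653 rad and height (world z) of head_small below 0.004 m and linear speed of head_small below 0.02 m/s) or (horizontal distance between cask_medium and frame below 0.04 m and horizontal distance between head_medium and seat_medium below 0.006 m and value of joint bar above 1.465 rad and height (world z) of head_medium below 0.004 m and linear speed of head_medium below 0.02 m/s) or (horizontal distance between cask_large and frame below 0.04 m and horizontal distance between head_large and seat_large below 0.006 m and value of joint bar above 1.254 rad and height (world z) of head_large below 0.004 m and linear speed of head_large below 0.02 m/s)) and velocity of joint bar below 0.1 rad/s).
It fails at once if a head is lifted or tipped off the bench (height (world z) of any of head_small, head_medium, head_large above 0.03 m or angle between any of head_small, head_medium, head_large's own z axis and vertical above 0.35 rad).
It fails at once if a head that is not the wanted one is moved more than 50 mm ((not (horizontal distance between cask_small and frame below 0.04 m) and distance of head_small from where it was at the start of the episode above 0.05 m) or (not (horizontal distance between cask_medium and frame below 0.04 m) and distance of head_medium from where it was at the start of the episode above 0.05 m) or (not (horizontal distance between cask_large and frame below 0.04 m) and distance of head_large from where it was at the start of the episode above 0.05 m)).
It fails at once if another loose thing on the bench is moved more than 40 mm (distance of any of mallet, tool_can, glue_jar, bung, block_plane, hammer from where it was at the start of the episode above 0.04 m).
It also fails if it takes over 72 s, if anything falls off the work surface, if the arm or the gripper's body presses on something with over 40 N, if the wrist force passes 120 N, or if a joint passes its speed limit or range.

### The arm

A 6-joint arm with a two-finger parallel gripper is mounted at the origin on the work surface. World frame = base frame: x ahead of the robot, y to its left, z up, the work surface at z = 0. Lengths are in m, angles in rad, forces in N, time in s.
With the tool pointing down it reaches from about 0.3 to 0.875 m from the base axis. Payload 6.4 kg.
Tool frame: the origin (TCP) lies on the centre line of the jaws, within the pads' length; the fingertips stand 22 mm ahead of it and the grasp point (between the pads) lies 3 mm ahead of it; z points along the fingers, y is the direction in which the jaws open and shut (so a half turn about z gives the same grasp; the last joint's range is limited). The gripper opens to 85 mm and grips with 20 to 120 N. Pads are 22 mm wide; open, the fingers measure 114 mm over their backs; the gripper's body (76 mm by 85 mm) begins 54 mm behind the grasp point. The pads swing forward as they close: fully open they stand 13 mm farther back than shut.
Start: joints at [-1.467, 0.181, 1.607, -0, 1.354, -0.206], TCP at [0.175, -0.548, 0.253] pointing down, gripper open.
Joint ranges: [-2.99, 2.99], [-0.89, 2.07], [0.3, 2.58], [-1.14, 4.28], [0, 2.63], [-3.12, 3.12]. Speed limits (rad/s): [2.57, 2.57, 3.01, 3.14, 3.14, 3.14].

### API

Orientations are given as a 3x3 rotation matrix whose columns are the frame's x, y, z axes.
In Python, from rig import manip, eyes gives the robot as it stands. The module is installed in compiled form; this text tells all that it offers.
- The arm moves only by the tool apply_moves, never from a script. Its argument "commands" is a list that holds one entry, the list of rows, each a list of 7 numbers: the closure, from 0 (fully open) to 1 (shut), then the shift along the tool's x, y, z as a fraction of full scale, then the turn, a rotation vector about the tool's x, y, z as a fraction of full scale. In form: [[[grip, tx, ty, tz, rx, ry, rz], ...]]. A call has 1 to 20 rows; each row shifts and turns the commanded pose from where the row before left it, along the tool's axes as they then stand; what a row does not reach is not made up. Full scale, the value 1, is 0.5 m for a shift and 1.5 rad for a turn. A row lasts 1/8 s, in which the tool goes at most 62.5 mm and 10.7 degrees, less where a joint would pass 70% of its speed; a pose out of reach is approached as far as the arm can. A call with a number of a shift or a turn outside -1 to 1 is refused whole. A call with a gripper value outside its range is refused whole. The fingers move at their own pace and stop on an object; the grip force is fixed at half the most. Time passes only in rows, so rows that do not move let the fingers close. It gives the time, the measured TCP pose, the force and the opening at its end, in the units of the state.
- manip.state(): the state, without advancing time (a new reading comes with each control period).
- eyes.snapshot(name): name is "scene" or "top" or "wrist"; returns (picture, depth): 400x640x3 uint8, red, green, blue; 400x640 float32, m along the optical axis (not along the pixel's ray), 0 where there is no reading.
- eyes.camera_model(name): a dict with "camera_matrix" (3x3 intrinsics, pixels), "dist" ([k1, k2, p1, p2, k3] as OpenCV has them; the pictures are not rectified), "R" (3x3) and "t" (3): a world point X has camera coordinates R X + t. Camera axes: x right, y down, z forward; pixel columns grow to the right and rows downward; lengths in m; the calibration is good to about 2 mm. A picture is of the moment at which its call begins: read the wrist's pose just before it. camera_model takes no time and is no camera call; for the wrist camera it gives the pose at the moment of the call.
- manip.finish_job(): hands the job in, once; it reports no verdict.
Trained networks look in the newest picture that a camera, given by its name, has taken for a name from the list of things; names that differ only in an ending like _2 or _b are one class to them, and where a whole thing is asked for, a point or a joint stands for the part that bears it (a point fixed in the world has none). Each returns a list of dicts, best first, with "conf" (0 to 1); they miss things now and then, are a little off and sometimes report something else, mostly with a low value. They report only what shows in the picture. A call takes as long as a camera call. They do not tell look-alikes from the thing itself.
- eyes.look_for(camera, query): "centre" ([column, row] as shares, 0 to 1, of the picture: columns of its width, rows of its height, amid what is visible of it).
- eyes.masks_of(camera, query): "pixels" (400x640 bool, what is visible of it) and "centre" ([column, row] as shares, 0 to 1, of the picture: columns of its width, rows of its height, amid what is visible of it).
- eyes.landmark_of(camera, query): "centre" ([column, row] as shares, 0 to 1, of the picture: columns of its width, rows of its height: a listed point, or the origin of a listed thing).
The state is a dict: "time_s": time; "qpos": joint angles; "qd": joint speeds; "tau": joint torques, N m; "eef_pos": TCP position; "ee_rot": TCP orientation; "wrist_force": force on the tool from outside, world axes, zero at the start; "moment": the same for the moment, N m; "finger_gap": finger opening in m.
Only numpy, scipy, OpenCV 4.12 (cv2) and the standard library are available. Lean on these libraries where they do the work, as an engineer would, in place of code of your own. Each camera call takes 0.05 s, during which the arm holds its last target. There are 200 camera calls.

## Working session

There is one attempt and no reset: what is moved stays moved. The work goes in short steps, Python scripts to look and compute and a tool call to move; the robot and the scene stay as the last step left them, time stands still between calls to the robot, and variables do not carry over. Pictures are saved under pics/ and viewed, about 8 in all and at most 12, crops included, and the job is handed in when it is done.

Besides the shell and the picture viewer there is one more tool, called after "Emit:" as name(argument=value, ...) on one line, values as JSON. apply_moves: Moves the arm, as the interface text tells. Its arguments: {"type":"object","properties":{"commands":{"type":"array"}},"required":["commands"]}

```bash
mkdir -p pics
cat > h.py <<'E'
import numpy as np, cv2
from rig import manip, eyes
W,H=640,400
def ray_z(cam,px,z):
    m=eyes.camera_model(cam); K=np.array(m["camera_matrix"]); R=np.array(m["R"]); t=np.array(m["t"])
    u=cv2.undistortPoints(np.array([[px]],float),K,np.array(m["dist"],float))[0,0]
    d=R.T@np.array([u[0],u[1],1]); c=-R.T@t
    return c+d*(z-c[2])/d[2]
def proj(cam,X):
    m=eyes.camera_model(cam)
    p,_=cv2.projectPoints(np.array(X,float).reshape(-1,3),cv2.Rodrigues(np.array(m["R"]))[0],np.array(m["t"],float),np.array(m["camera_matrix"]),np.array(m["dist"],float))
    return p.reshape(-1,2)
def save(cam,name,crop=None,scale=1):
    im,d=eyes.snapshot(cam)
    o=im[:,:,::-1]
    if crop: o=o[crop[1]:crop[3],crop[0]:crop[2]]
    o=cv2.resize(o,None,fx=scale,fy=scale)
    cv2.imwrite("pics/"+name+".png",o); return im,d
E
python3 - <<'E'
from h import *
save("top","top1",scale=1.25); save("scene","scene1",scale=1.25)
for q,z in [("head_small",.02),("head_medium",.02),("head_large",.02),("cask_small",.13),("cask_medium",.15),("cask_large",.17),("frame",.0),("jig",0),("bar_pivot",0),("bar_handle",.055),("seat_medium",0)]:
    f=eyes.landmark_of("top",q)
    zz=0 if 'cask' in q or 'head' in q else z
    for r in f[:3]:
        c=np.array(r["centre"])*[W,H]; print(q,round(r["conf"],2),c.round(0),ray_z("top",c,zz).round(3))
E
```

```text
head_small 0.78 [401. 179.] [ 0.603 -0.318  0.   ]
head_medium 0.62 [340. 217.] [ 0.454 -0.072  0.   ]
head_large 0.77 [409. 273.] [ 0.237 -0.335  0.   ]
head_large 0.7 [401. 231.] [ 0.397 -0.308  0.   ]
cask_small 0.88 [459. 224.] [ 0.421 -0.538  0.   ]
cask_medium 0.69 [184. 195.] [0.545 0.536 0.   ]
cask_large 0.77 [336. 134.] [ 0.79  -0.064  0.   ]
cask_large 0.42 [238. 197.] [0.538 0.325 0.   ]
jig 0.98 [270. 166.] [0.66 0.2  0.  ]
bar_pivot 0.56 [233. 196.] [0.541 0.343 0.   ]
bar_handle 0.49 [362. 243.] [ 0.347 -0.153  0.055]
bar_handle 0.46 [260. 224.] [0.424 0.229 0.055]
seat_medium 0.77 [267. 185.] [0.582 0.211 0.   ]
seat_medium 0.47 [270. 165.] [0.665 0.199 0.   ]
```

View pics/top1.png

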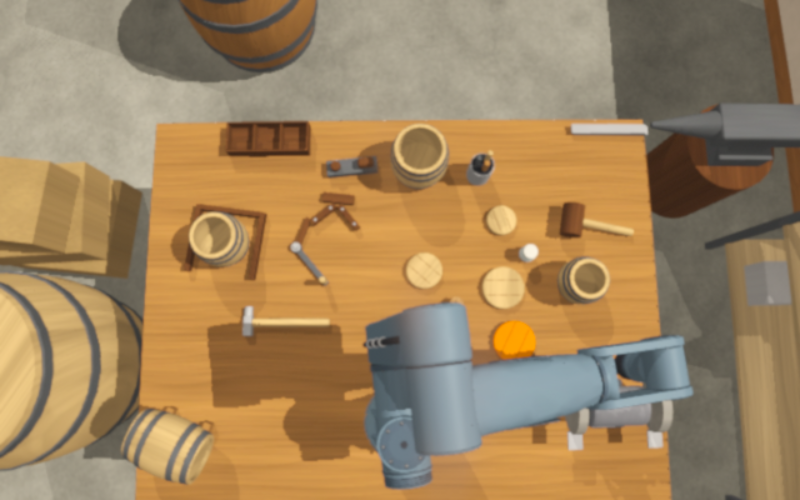

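View pics/scene1.png

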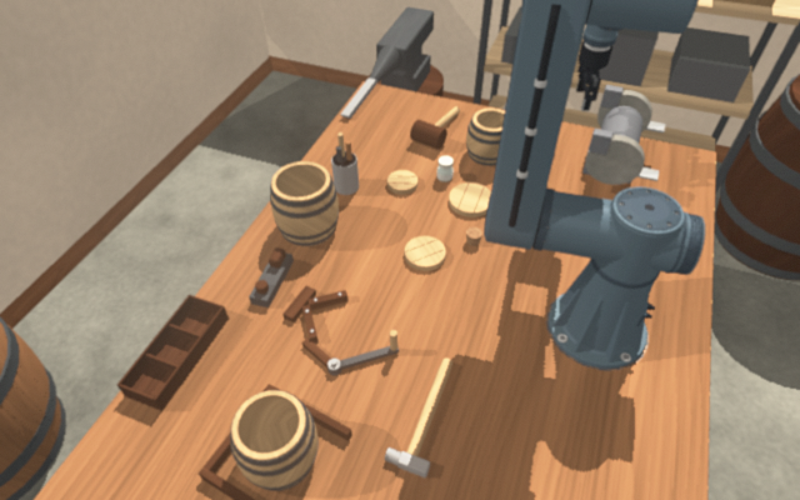

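The pictures show these things (display px in the 800x500 top view):
- **Cask in the frame:** (218,240).
- **Candidate heads:** pale discs at (502,220) small, (424,270) medium and (503,287) large. The orange look-alike is at (515,340).
- **Jig:** about (335,205). The bar runs from its pivot at (295,246) to the handle at (323,282).

Next I measure the mouth and the heads, and take a closer crop.

Run:
```python
from h import *
im,d=save("top","top2",crop=(225,140,365,245),scale=5.5)
for cam in ("top","scene"):
  eyes.snapshot(cam)
  for q,zt in [("head_small",.02),("head_medium",.02),("head_large",.02),("cask_small",.13),("cask_medium",.15),("cask_large",.17)]:
    for r in eyes.masks_of(cam,q)[:2]:
        mk=r["pixels"].astype(np.uint8); c=max(cv2.findContours(mk,0,1)[0],key=cv2.contourArea)[:,0,:]
        P=np.array([ray_z(cam,p,zt) for p in c.astype(float)])
        (cx,cy),(a,b),_=cv2.fitEllipse(P[:,:2].astype(np.float32))
        print(cam,q,round(r["conf"],2),np.round([cx,cy,a,b],3),mk.sum())
```

```text
top head_small 0.91 [ 0.609 -0.312  0.084  0.09 ] 409
top head_medium 0.64 [ 0.455 -0.071  0.103  0.106] 621
top head_large 0.83 [ 0.242 -0.335  0.116  0.126] 846
top head_large 0.75 [ 0.398 -0.309  0.122  0.127] 868
top cask_small 0.88 [ 0.406 -0.523  0.131  0.147] 1191
top cask_small 0.53 [0.297 0.344 0.099 0.223] 581
top cask_medium 0.96 [0.534 0.525 0.149 0.176] 1615
scene head_small 0.95 [ 0.607 -0.301  0.088  0.108] 393
scene head_small 0.2 [0.556 0.233 0.181 0.267] 1799
scene head_medium 0.91 [ 0.452 -0.061  0.11   0.122] 777
scene head_large 0.76 [ 0.4   -0.298  0.113  0.135] 681
scene head_large 0.36 [0.473 0.27  0.063 0.167] 510
scene cask_small 0.96 [ 0.413 -0.463  0.104  0.303] 1154
scene cask_medium 0.67 [0.52  0.566 0.147 0.189] 4325
scene cask_large 0.95 [0.749 0.01  0.167 0.315] 3045
```

View pics/top2.png

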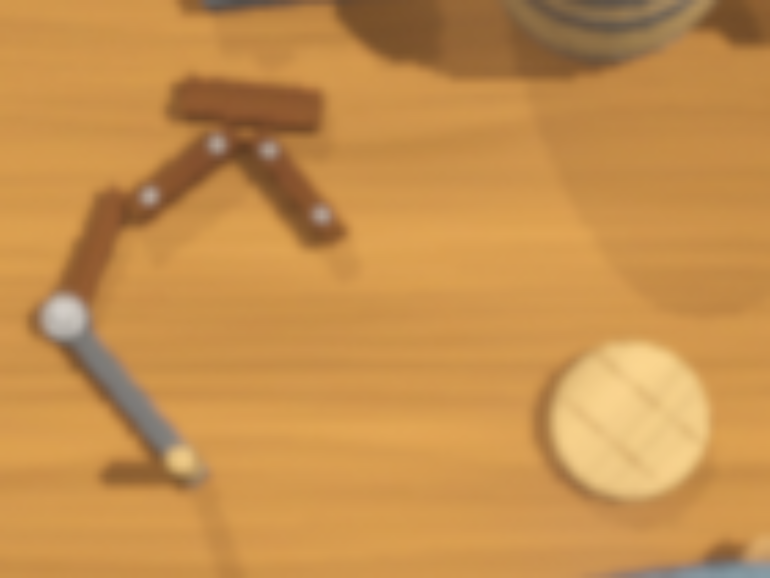

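The frame cask reads as medium by size. I'll check that with rim height, compute the jig pose from the top view, and read the state.

```bash
cat >> h.py <<'E'
def plan(target,yaw=None,n=None,grip=0.0):
    """rows needed from present pose to target xyz, yaw of tool y-axis (world, mod pi)"""
    s=manip.state(); R=np.array(s["ee_rot"]); p=np.array(s["eef_pos"])
    d=R.T@(np.array(target)-p); tz=0
    if yaw is not None:
        cur=np.arctan2(R[1,1],R[0,1]); tz=-((yaw-cur+np.pi/2)%np.pi-np.pi/2)
    print("pos",p.round(4),"yawY",round(float(np.arctan2(R[1,1],R[0,1])),3),"zaxis",R[:,2].round(3),"q6",round(s["qpos"][5],2),"t",s["time_s"],"gap",s["finger_gap"],"F",np.round(s["wrist_force"],1))
    print(" shift tool",(d/0.5).round(4)," turn z",round(tz/1.5,4)," min rows",int(np.ceil(max(np.linalg.norm(d)/.0625,abs(tz)/.1867))))
E
python3 - <<'E'
from h import *
im,d=eyes.snapshot("top")
m=eyes.camera_model("top");K=np.array(m["camera_matrix"]);R=np.array(m["R"]);t=np.array(m["t"])
def xyz(v,u):
    n=cv2.undistortPoints(np.array([[[u,v]]],float),K,np.array(m["dist"],float))[0,0]
    return R.T@(np.array([n[0],n[1],1])*d[v,u]-t)
for n,(u,v) in dict(frame=(174,192),large=(336,123),small=(468,222)).items():
    print(n,max(xyz(y,x)[2] for y in range(v-28,v+28,1) for x in range(u-28,u+28,1)))
c=ray_z("top",(269.2,167.3),.025);p=ray_z("top",(236.5,197.6),.02);h=ray_z("top",(258.3,223.6),.078)
print(c,p,h)
e=p-c; yaw=np.arctan2(e[1],e[0])-np.arctan2(.110,-.140); b=h-p
print("dist",np.hypot(*e[:2]),"yaw",yaw,"bar",np.arctan2(b[1],b[0])-yaw-np.pi+2*np.pi,np.hypot(*b[:2]))
w=eyes.camera_model("wrist");s=manip.state();print((-np.array(w["R"]).T@w["t"]-s["eef_pos"]).round(3),np.array(w["R"]).round(2),np.array(s["ee_rot"]).round(2),w["camera_matrix"][0][0])
plan([.42,.13,.36],np.pi/2)
E
```

```text
frame 1.7413380652991384
large 1.7413380652991384
small 1.7413380652991384
[0.64787362 0.19933735 0.025     ] [0.53024085 0.32537254 0.02      ] [0.4219117  0.23198008 0.078     ]
dist 0.17240167605985893 yaw -0.15389833688879007 bar 0.8653853381681742 0.14302921049402637
[0.069 0.023 0.12 ] [[ 0.3  -0.95  0.  ]
 [-0.91 -0.29  0.29]
 [-0.27 -0.09 -0.96]] [[ 0.95  0.3   0.  ]
 [ 0.3  -0.95 -0.  ]
 [ 0.    0.   -1.  ]] 300.7916290807172
pos [ 0.1753 -0.5476  0.2533] yawY -1.261 zaxis [ 0. -0. -1.] q6 -0.21 t 1.45 gap 0.08544366186573314 F [-0.3  0.1 -0.9]
 shift tool [ 0.8792 -1.1416 -0.2134]  turn z 0.2065  min rows 12
```

Run:
```python
from h import *
plan([.58,.20,.36],np.pi/2)
im,d=eyes.snapshot("top")
m=eyes.camera_model("top");K=np.array(m["camera_matrix"]);R=np.array(m["R"]);t=np.array(m["t"])
for n,(u,v) in dict(frame=(174,192),large=(336,123),small=(468,222)).items():
    z=[]
    for y in range(v-28,v+28):
      for x in range(u-28,u+28):
        if d[y,x]>0: z.append((R.T@(np.append(cv2.undistortPoints(np.array([[[x,y]]],float),K,np.array(m["dist"],float))[0,0],1)*d[y,x]-t))[2])
    print(n,np.percentile(z,[95,98,99.5]).round(3))
```

```text
pos [ 0.1753 -0.5476  0.2533] yawY -1.261 zaxis [ 0. -0. -1.] q6 -0.21 t 1.45 gap 0.08544366186573314 F [-0.3  0.1 -0.9]
 shift tool [ 1.2267 -1.1774 -0.2134]  turn z 0.2065  min rows 14
frame [0.151 0.154 0.157]
large [0.171 0.174 0.177]
small [0.13  0.133 0.136]
```

The frame cask's rim is at 0.15 m, so it is the medium cask and the head I want is head_medium. Next, the wrist camera goes over the jig.

Emit:
apply_moves(commands=[[[0,0.0767,-0.0736,-0.0133,0,0,0],[0,0.0767,-0.0736,-0.0133,0,0,0],[0,0.0767,-0.0736,-0.0133,0,0,0],[0,0.0767,-0.0736,-0.0133,0,0,0],[0,0.0767,-0.0736,-0.0133,0,0,0],[0,0.0767,-0.0736,-0.0133,0,0,0],[0,0.0767,-0.0736,-0.0133,0,0,0],[0,0.0767,-0.0736,-0.0133,0,0,0],[0,0.0767,-0.0736,-0.0133,0,0,0],[0,0.0767,-0.0736,-0.0133,0,0,0],[0,0.0767,-0.0736,-0.0133,0,0,0],[0,0.0767,-0.0736,-0.0133,0,0,0],[0,0.0767,-0.0736,-0.0133,0,0,0],[0,0.0767,-0.0736,-0.0133,0,0,0],[0,0.0767,-0.0736,-0.0133,0,0,0],[0,0.0767,-0.0736,-0.0133,0,0,0],[0,0,0,0,0,0,0.1],[0,0,0,0,0,0,0.1],[0,0,0,0,0,0,0],[0,0,0,0,0,0,0]]])

```text
time_s: 4.0
eef_pos: [0.5802, 0.2001, 0.3597]
ee_rot: [[1.0, 0.012, 0.0], [0.012, -1.0, 0.0], [0.0, -0.0, -1.0]]
wrist_force: [-0.6, -0.1, 0.3]
finger_gap: 0.0856
```

Run:
```python
from h import *
save("wrist","w1",scale=1.25)
plan([.58,.20,.36],np.pi/2)
for q,z in [("head_medium",0),("jig",0),("bar_pivot",0),("bar_handle",.055),("seat_medium",0)]:
    for r in eyes.landmark_of("wrist",q)[:2]:
        c=np.array(r["centre"])*[W,H]; print(q,round(r["conf"],2),c.round(0),ray_z("wrist",c,z).round(3))
```

```text
pos [0.5802 0.2    0.3598] yawY -1.559 zaxis [ 0.  0. -1.] q6 1.7 t 4.05 gap 0.08517164473051712 F [-0.9 -0.3  0.1]
 shift tool [-0.0004  0.     -0.0005]  turn z 0.0079  min rows 1
head_medium 0.62 [469. 228.] [ 0.458 -0.065  0.   ]
jig 0.63 [317. 104.] [ 0.659  0.2   -0.   ]
bar_pivot 0.79 [238. 185.] [0.53  0.328 0.   ]
bar_handle 0.78 [296. 261.] [0.422 0.23  0.055]
```

View pics/w1.png

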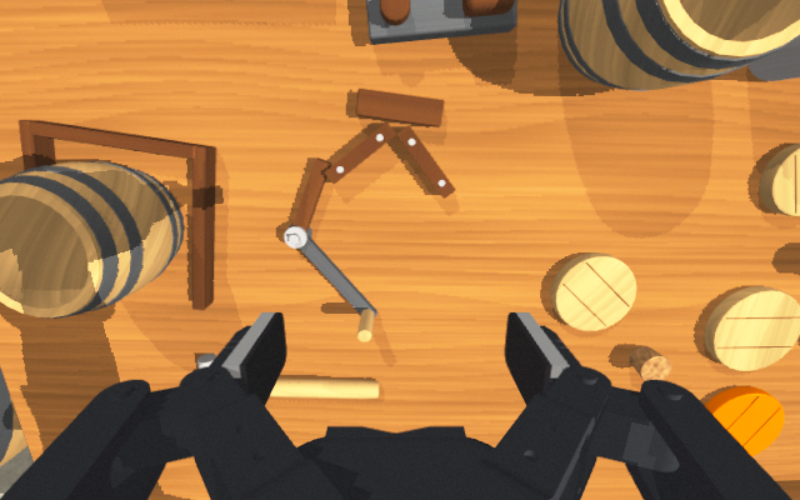

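Wrist view (800 px display): the V's inner corner is at about (394,142), with fence screws at (380,137), (340,169), (412,142) and (442,183). The pivot is at (296,237), the peg top at (365,336) and head_medium at (595,292). The bung is at (655,365), close to the head.

Run:
```python
from h import *
w=lambda x,y,z: ray_z("wrist",(x/1.25,y/1.25),z)[:2]
a,b,c,d=w(380,137,.025),w(340,169,.025),w(412,142,.025),w(442,183,.025)
piv=w(296,237,.02); top=w(365,336,.078)
L=(b-a)/np.linalg.norm(b-a); Rr=(d-c)/np.linalg.norm(d-c)
axis=-(L+Rr)/np.linalg.norm(L+Rr); print("fence angle",np.degrees(np.arccos(L@Rr)),"yaw",np.arctan2(axis[1],axis[0]))
# inner edges offset 9mm toward inside
nL=np.array([-L[1],L[0]]); nL*=np.sign(nL@-axis); nR=np.array([-Rr[1],Rr[0]]); nR*=np.sign(nR@-axis)
A=np.array([L,-Rr]).T; s=np.linalg.solve(A,(c+9e-3*nR)-(a+9e-3*nL)); cor=a+9e-3*nL+s[0]*L
print("corner",cor,"direct",w(394,142,.025),"piv",piv,np.linalg.norm(piv-cor))
for C in (cor,w(394,142,.025)):
  e=piv-C; print("yaw by pivot",np.arctan2(e[1],e[0])-np.arctan2(.11,-.14))
print("handle",top,np.linalg.norm(top-piv))
eyes.snapshot("wrist")
for q in ("head_medium","bung"):
  r=eyes.masks_of("wrist",q)[0]; k=max(cv2.findContours(r["pixels"].astype(np.uint8),0,1)[0],key=cv2.contourArea)[:,0].astype(float)
  P=np.array([ray_z("wrist",p,.02)[:2] for p in k]).astype(np.float32); print(q,r["conf"],cv2.fitEllipse(P),P.min(0),P.max(0))
```

```text
fence angle 90.34602566618183 yaw -0.12194123389805145
corner [0.65448673 0.19932171] direct [0.64561927 0.20205281] piv [0.52848285 0.32525983] 0.1781499036380645
yaw by pivot -0.11916792331031001
yaw by pivot -0.14468160965495924
handle [0.42170965 0.23490848] 0.13987095647300224
head_medium 0.74 ((0.4557231664657593, -0.06528689712285995), (0.10852706432342529, 0.11804155260324478), 146.1287078857422) [ 0.39947692 -0.12307595] [ 0.5113685  -0.00633361]
bung 0.68 ((0.34692156314849854, -0.1660410761833191), (0.04157464951276779, 0.07204963266849518), 138.7346954345703) [ 0.32052967 -0.19721776] [ 0.37609226 -0.13531348]
```

The two jig estimates agree:
- **Corner:** (0.6545, 0.1993), yaw −0.12.
- **Seat:** (0.577, 0.2086).
- **Bar:** angle about 0.82 rad, so it is in the way and I'll open it first by gripping the peg.

Emit:
apply_moves(commands=[[[0,-0.0527,-0.0122,0.0667,0,0,0],[0,-0.0527,-0.0122,0.0667,0,0,0],[0,-0.0527,-0.0122,0.0667,0,0,0],[0,-0.0527,-0.0122,0.0667,0,0,0],[0,-0.0527,-0.0122,0.0667,0,0,0],[0,-0.0527,-0.0122,0.0667,0,0,0],[0,0,0,0,0,0,-0.115],[0,0,0,0,0,0,-0.115],[0,0,0,0,0,0,-0.115],[0,0,0,0,0,0,-0.115],[0,0,0,0,0,0,0],[0,0,0,0,0,0,0]]])

```text
time_s: 5.95
eef_pos: [0.4218, 0.2353, 0.1597]
ee_rot: [[0.767, 0.642, 0.0], [0.642, -0.767, 0.0], [0.0, 0.0, -1.0]]
wrist_force: [-0.4, 0.5, -0.5]
finger_gap: 0.0854
```

Run:
```python
from h import *
save("wrist","w2",scale=1)
plan([.4217,.2349,.058],-.868)
for r in eyes.landmark_of("wrist","bar_handle")[:2]:
        c=np.array(r["centre"])*[W,H]; print(round(r["conf"],2),c.round(0),ray_z("wrist",c,.055).round(4))
```

```text
pos [0.4218 0.2353 0.1597] yawY -0.874 zaxis [ 0.  0. -1.] q6 1.14 t 6.0 gap 0.08506162170424933 F [-0.3  0.3 -0.1]
 shift tool [-0.0006  0.0005  0.2033]  turn z -0.0038  min rows 2
0.59 [315. 205.] [0.4209 0.2369 0.055 ]
```

View pics/w2.png

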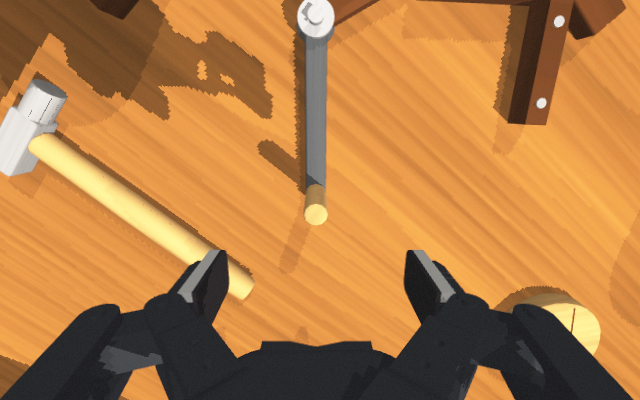

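The peg is centred between the jaws at (315,213). I'll descend, grip it, and swing the bar open by about 0.74 rad.

Emit:
apply_moves(commands=[[[0.3,0,0,0,0,0,0],[0.3,0,0,0.05,0,0,0],[0.3,0,0,0.05,0,0,0],[0.3,0,0,0.05,0,0,0],[0.3,0,0,0.053,0,0,0],[1,0,0,0,0,0,0],[1,0,0,0,0,0,0],[1,0,0,0,0,0,0],[1,0,0,0,0,0,0],[1,0,0,0,0,0,0]]])

```text
time_s: 7.3
eef_pos: [0.4226, 0.2355, 0.0593]
ee_rot: [[0.765, 0.644, 0.002], [0.644, -0.765, 0.001], [0.002, 0.001, -1.0]]
wrist_force: [-2.5, -0.3, 6.3]
finger_gap: 0.0164
```

Emit:
apply_moves(commands=[[[1,0.0008,-0.0207,0,0,0,0.0493],[1,0.0008,-0.0207,0,0,0,0.0493],[1,0.0008,-0.0207,0,0,0,0.0493],[1,0.0008,-0.0207,0,0,0,0.0493],[1,0.0008,-0.0207,0,0,0,0.0493],[1,0.0008,-0.0207,0,0,0,0.0493],[1,0.0008,-0.0207,0,0,0,0.0493],[1,0.0008,-0.0207,0,0,0,0.0493],[1,0.0008,-0.0207,0,0,0,0.0493],[1,0.0008,-0.0207,0,0,0,0.0493],[1,0,0,0,0,0,0],[1,0,0,0,0,0,0]]])

```text
time_s: 8.8
eef_pos: [0.3896, 0.3317, 0.0593]
ee_rot: [[0.999, -0.039, 0.001], [-0.039, -0.999, 0.001], [0.001, -0.001, -1.0]]
wrist_force: [-2.4, 0.6, 7.1]
finger_gap: 0.0166
```

The bar is open at about 0.08 rad. I'll release, rise, and move behind the head.

Emit:
apply_moves(commands=[[[0.3,0,0,0,0,0,0],[0.3,0,0,0,0,0,0],[0.3,0,0,0,0,0,0],[0.3,0,0,-0.08,0,0,0],[0.3,0,0,-0.08,0,0,0],[0.3,0,0,-0.08,0,0,0],[0.3,0.02,0.107,0,0,0,0],[0.3,0.02,0.107,0,0,0,0],[0.3,0.02,0.107,0,0,0,0],[0.3,0.02,0.107,0,0,0,0],[0.3,0.02,0.107,0,0,0,0],[0.3,0.02,0.107,0,0,0,0],[0.3,0.02,0.107,0,0,0,0],[0.3,0.02,0.107,0,0,0,0],[0.3,0.02,0.107,0,0,0,0],[0.3,0,0,0,0,0,0]]])

```text
time_s: 10.8
eef_pos: [0.4602, -0.1572, 0.1782]
ee_rot: [[0.999, -0.044, 0.001], [-0.044, -0.999, -0.001], [0.001, 0.001, -1.0]]
wrist_force: [-0.7, 1.3, -0.0]
finger_gap: 0.0599
```

Emit:
apply_moves(commands=[[[0.3,0,0,0,0,0,-0.11],[0.3,0,0,0,0,0,-0.11],[0.3,0,0,0,0,0,-0.11],[0.3,0,0,0,0,0,-0.11],[0.3,0,0,0,0,0,-0.11],[0.3,0,0,0,0,0,-0.11],[0.3,0,0,0,0,0,-0.11],[0.3,0,0,0,0,0,-0.11],[0.3,0,0,0,0,0,-0.11],[0.3,0,0,0,0,0,-0.11],[0.3,0,0,0,0,0,0],[0.3,0,0,0,0,0,0]]])

```text
time_s: 12.3
eef_pos: [0.4598, -0.153, 0.178]
ee_rot: [[-0.037, 0.999, -0.0], [0.999, 0.037, 0.0], [0.0, -0.0, -1.0]]
wrist_force: [0.5, 0.2, 0.2]
finger_gap: 0.0595
```

Run:
```python
from h import *
save("wrist","w3",scale=1)
plan([.4615,-.152,.025],.067)
for q,z in (("head_medium",0),("bung",0),("bar_handle",.055)):
  for r in eyes.landmark_of("wrist",q)[:2]:
        c=np.array(r["centre"])*[W,H]; print(q,round(r["conf"],2),c.round(0),ray_z("wrist",c,z).round(4))
for r in eyes.masks_of("wrist","head_medium")[:2]:
  k=max(cv2.findContours(r["pixels"].astype(np.uint8),0,1)[0],key=cv2.contourArea)[:,0].astype(float)
  P=np.array([ray_z("wrist",p,.02)[:2] for p in k]).astype(np.float32); print(r["conf"],cv2.fitEllipse(P))
```

```text
pos [ 0.4598 -0.1531  0.178 ] yawY 0.037 zaxis [-0.  0. -1.] q6 -0.6 t 12.35 gap 0.05939816523442567 F [0.2 0.3 0.4]
 shift tool [0.0021 0.0035 0.306 ]  turn z -0.0197  min rows 3
head_medium 0.94 [312.  99.] [ 0.4522 -0.0713  0.    ]
0.83 ((0.4530541002750397, -0.070402592420578), (0.10653773695230484, 0.10731156915426254), 160.56234741210938)
```

View pics/w3.png

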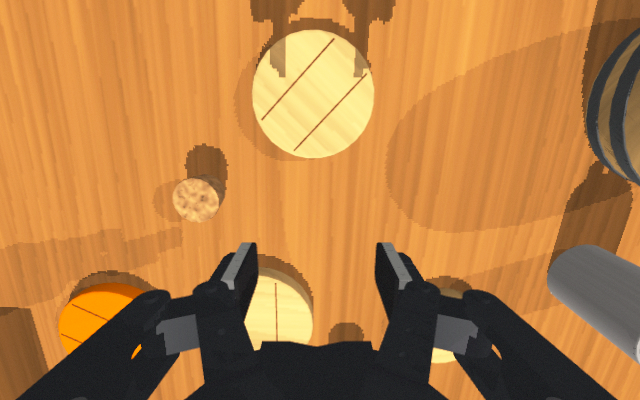

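head_medium is at (0.453, −0.071), centred ahead of the jaws at (313,93). The bung at (196,200) is clear. I'll descend behind the head.

Emit:
apply_moves(commands=[[[0.3,-0.006,-0.004,0,0,0,-0.013],[0.3,0,0,0.08,0,0,0],[0.3,0,0,0.08,0,0,0],[0.3,0,0,0.08,0,0,0],[0.3,0,0,0.04,0,0,0],[0.3,0,0,0.024,0,0,0],[0.3,0,0,0,0,0,0]]])

```text
time_s: 13.42
eef_pos: [0.4577, -0.1566, 0.0257]
ee_rot: [[-0.059, 0.998, -0.001], [0.998, 0.059, 0.001], [0.001, -0.001, -1.0]]
wrist_force: [-0.3, -0.4, -0.6]
finger_gap: 0.0596
```

Emit:
apply_moves(commands=[[[0.3,0.02,0,0,0,0,0],[0.3,0.02,0,0,0,0,0],[0.3,0.02,0,0,0,0,0],[0.3,0.02,0,0,0,0,0],[0.3,0.02,0,0,0,0,0],[0.3,0.02,0,0,0,0,0],[0.3,0,0,0,0,0,0]]])

```text
time_s: 14.3
eef_pos: [0.4542, -0.0958, 0.0259]
ee_rot: [[-0.06, 0.998, -0.001], [0.998, 0.06, 0.001], [0.001, -0.001, -1.0]]
wrist_force: [-0.4, -0.6, -0.1]
finger_gap: 0.0596
```

Run:
```python
from h import *
save("wrist","w4",scale=1)
plan([.4393,.1687,.025],.057)
for r in eyes.masks_of("wrist","head_medium")[:2]:
  k=max(cv2.findContours(r["pixels"].astype(np.uint8),0,1)[0],key=cv2.contourArea)[:,0].astype(float)
  P=np.array([ray_z("wrist",p,.02)[:2] for p in k]).astype(np.float32); print(r["conf"],cv2.fitEllipse(P),P.min(0),P.max(0))
```

```text
pos [ 0.4542 -0.0961  0.0259] yawY 0.06 zaxis [-0.001  0.    -1.   ] q6 -0.53 t 14.35 gap 0.059969493750321644 F [ 0.3 -0.5 -0.1]
 shift tool [0.5305 0.0019 0.0021]  turn z 0.0018  min rows 5
0.59 ((0.45061221718788147, -0.03798610717058182), (0.10549565404653549, 0.10569549351930618), 170.6154327392578) [ 0.39745963 -0.09118348] [0.503771  0.0150262]
```

View pics/w4.png

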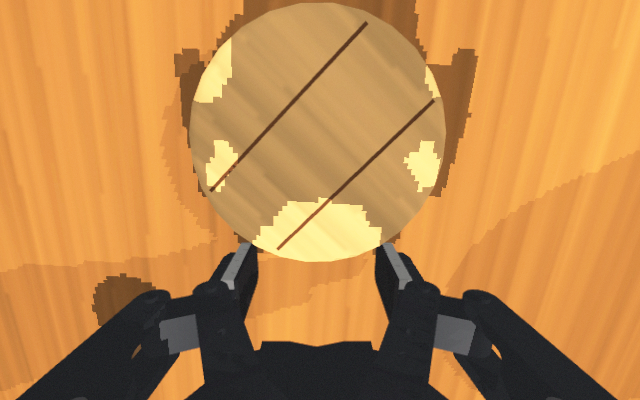

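The head is cradled between both fingers with its centre 58 mm ahead of the TCP, and it is sliding flat. I'll continue to the jig axis.

Emit:
apply_moves(commands=[[[0.3,0.02,0,0,0,0,0],[0.3,0.029,0,0,0,0,0],[0.3,0.029,0,0,0,0,0],[0.3,0.029,0,0,0,0,0],[0.3,0.029,0,0,0,0,0],[0.3,0.029,0,0,0,0,0],[0.3,0.029,0,0,0,0,0],[0.3,0.029,0,0,0,0,0],[0.3,0.029,0,0,0,0,0],[0.3,0.029,0,0,0,0,0],[0.3,0.029,0,0,0,0,0],[0.3,0.029,0,0,0,0,0],[0.3,0.029,0,0,0,0,0],[0.3,0.029,0,0,0,0,0],[0.3,0.029,0,0,0,0,0],[0.3,0.029,0,0,0,0,0],[0.3,0.029,0,0,0,0,0],[0.3,0.029,0,0,0,0,0],[0.3,0.015,0,0,0,0,0],[0.3,0,0,0,0,0,0]]])

```text
time_s: 16.9
eef_pos: [0.4389, 0.1673, 0.0261]
ee_rot: [[-0.06, 0.998, 0.0], [0.998, 0.06, 0.0], [0.0, 0.0, -1.0]]
wrist_force: [0.2, -0.1, -0.5]
finger_gap: 0.0598
```

Emit:
apply_moves(commands=[[[0.3,-0.04,0,0,0,0,0],[0.3,-0.06,0,-0.04,0,0,0],[0.3,-0.06,0,-0.1,0,0,0],[0.3,0,0,-0.1,0,0,0],[0.3,0,0,0,0,0,0]]])

```text
time_s: 17.52
eef_pos: [0.4469, 0.086, 0.1502]
ee_rot: [[-0.057, 0.998, 0.009], [0.998, 0.057, -0.001], [-0.001, 0.009, -1.0]]
wrist_force: [-0.2, 0.4, 0.1]
finger_gap: 0.0597
```

Run:
```python
from h import *
eyes.snapshot("wrist")
a=np.array([.9928,-.1197])
for r in eyes.masks_of("wrist","head_medium")[:1]:
  k=max(cv2.findContours(r["pixels"].astype(np.uint8),0,1)[0],key=cv2.contourArea)[:,0].astype(float)
  P=np.array([ray_z("wrist",p,.02)[:2] for p in k]).astype(np.float32); e=cv2.fitEllipse(P);print(r["conf"],e)
h=np.array(e[0]); cor=np.array([.6545,.1993]); dd=h-cor; print("front",-dd@a,"left",dd@[.1197,.9928])
seat=cor-.078*a; u=seat-h; D=np.linalg.norm(u);u/=D; psi=np.arctan2(u[1],u[0]); print("dir",psi,"dist",D,"start TCP",h-u*.085)
plan([*(h-u*.085),.145],psi-np.pi/2)
```

```text
0.7 ((0.43162983655929565, 0.20780175924301147), (0.06783980131149292, 0.11365105956792831), 93.1786117553711)
front 0.2222831588453197 left -0.018237011987390517
dir 0.005740366254117727 dist 0.14543415959313857 start TCP [0.34663124 0.20731383]
pos [0.4437 0.0866 0.1462] yawY 0.058 zaxis [ 0.001 -0.    -1.   ] q6 -0.13 t 17.625 gap 0.05952103701212034 F [-0.7 -1.1 -0.6]
 shift tool [ 0.2523 -0.1798  0.0023]  turn z -1.0121  min rows 9
```

Emit:
apply_moves(commands=[[[0.3,0.05,-0.032,-0.01,0,0,0],[0.3,0.05,-0.032,-0.01,0,0,0],[0.3,0.05,-0.032,-0.01,0,0,0],[0.3,0.05,-0.032,-0.01,0,0,0],[0.3,0.05,-0.032,-0.01,0,0,0],[0.3,0.05,-0.032,-0.01,0,0,0],[0.3,0,0,0,0,0,0.106],[0.3,0,0,0,0,0,0.106],[0.3,0,0,0,0,0,0.106],[0.3,0,0,0,0,0,0.106],[0.3,0,0,0,0,0,0.106],[0.3,0,0,0,0,0,0.106],[0.3,0,0,0,0,0,0.106],[0.3,0,0,0,0,0,0.106],[0.3,0,0,0,0,0,0.106],[0.3,0,0,0,0,0,0.106],[0.3,0,0,0,0,0,0.106],[0.3,0,0,0,0,0,0],[0.3,0,0,0,0,0,0]]])

```text
time_s: 20.0
eef_pos: [0.3383, 0.2308, 0.1751]
ee_rot: [[0.993, -0.116, -0.002], [-0.116, -0.993, -0.001], [-0.002, 0.001, -1.0]]
wrist_force: [0.5, 0.6, -0.3]
finger_gap: 0.0594
```

Run:
```python
from h import *
save("wrist","w5")
a=np.array([.9928,-.1197]);l=np.array([.1197,.9928])
for r in eyes.masks_of("wrist","head_medium")[:1]:
  k=max(cv2.findContours(r["pixels"].astype(np.uint8),0,1)[0],key=cv2.contourArea)[:,0].astype(float)
  P=np.array([ray_z("wrist",p,.02)[:2] for p in k]).astype(np.float32); e=cv2.fitEllipse(P);print(r["conf"],e)
h=np.array(e[0]); cor=np.array([.6545,.1993]); dd=h-cor; print("front",-dd@a,"left",dd@l)
seat=cor-.078*a; u=seat-h; D=np.linalg.norm(u);u/=D; psi=np.arctan2(u[1],u[0]); print("dir",psi,"dist",D,"start TCP",h-u*.085)
plan([*(h-u*.085),.026],psi-np.pi/2)
```

```text
0.69 ((0.4350224435329437, 0.22580766677856445), (0.10656525939702988, 0.10758929699659348), 99.02264404296875)
front 0.22107028577388763 left 4.534806865215089e-05
dir -0.12030587429604875 dist 0.14307329416836254 start TCP [0.35063683 0.23600902]
pos [0.3387 0.2309 0.1756] yawY -1.688 zaxis [-0.001 -0.    -1.   ] q6 1.99 t 20.1 gap 0.05965125565043727 F [-1.2  0.5 -0.5]
 shift tool [ 0.0228 -0.0131  0.2992]  turn z 0.0021  min rows 3
```

View pics/w5.png

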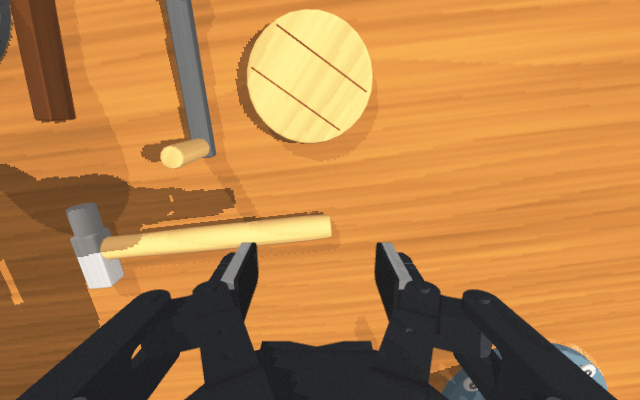

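The head is on the jig axis at (310,76). The hammer handle, with its end at (330,227), lies near where the gripper must come down, so I need its exact position.

Run:
```python
from h import *
for p in [(330,215),(331,237),(240,222),(240,246),(110,240),(110,257)]:
  print(p,ray_z("wrist",p,.012).round(3))
print(ray_z("wrist",(180,155),.078).round(3))
```

```text
(330, 215) [0.307 0.221 0.012]
(331, 237) [0.283 0.222 0.012]
(240, 222) [0.311 0.312 0.012]
(240, 246) [0.284 0.317 0.012]
(110, 240) [0.307 0.45  0.012]
(110, 257) [0.288 0.457 0.012]
[0.39  0.325 0.078]
```

There is about 30 mm of clearance to the hammer handle if I start closer to the head. I'll descend and push.

Emit:
apply_moves(commands=[[[0.3,0.0428,-0.013,0,0,0,0],[0.3,0,0,0.08,0,0,0],[0.3,0,0,0.08,0,0,0],[0.3,0,0,0.08,0,0,0],[0.3,0,0,0.035,0,0,0],[0.3,0,0,0.023,0,0,0],[0.3,0,0,0,0,0,0]]])

```text
time_s: 20.98
eef_pos: [0.3606, 0.2348, 0.0267]
ee_rot: [[0.993, -0.118, -0.001], [-0.118, -0.993, -0.0], [-0.001, 0.0, -1.0]]
wrist_force: [-0.4, 0.4, -0.0]
finger_gap: 0.0598
```

Emit:
apply_moves(commands=[[[0.3,0.02,0,0,0,0,0],[0.3,0.02,0,0,0,0,0],[0.3,0.02,0,0,0,0,0],[0.3,0.02,0,0,0,0,0],[0.3,0.02,0,0,0,0,0],[0.3,0.02,0,0,0,0,0],[0.3,0.02,0,0,0,0,0],[0.3,0.02,0,0,0,0,0],[0.3,0.02,0,0,0,0,0],[0.3,0.02,0,0,0,0,0],[0.3,0.02,0,0,0,0,0],[0.3,0.02,0,0,0,0,0],[0.3,0.02,0,0,0,0,0],[0.3,0.02,0,0,0,0,0],[0.3,0.01,0,0,0,0,0],[0.3,0.008,0,0,0,0,0],[0.3,0,0,0,0,0,0]]])

```text
time_s: 23.1
eef_pos: [0.5093, 0.2171, 0.0271]
ee_rot: [[0.993, -0.119, 0.001], [-0.119, -0.993, 0.0], [0.001, -0.0, -1.0]]
wrist_force: [0.4, 0.5, -0.1]
finger_gap: 0.0598
```

Emit:
apply_moves(commands=[[[0.3,0.006,0,0,0,0,0],[0.3,0.006,0,0,0,0,0],[0.3,0.004,0,0,0,0,0],[0.3,0,0,0,0,0,0]]])

```text
time_s: 23.6
eef_pos: [0.5172, 0.2162, 0.0271]
ee_rot: [[0.993, -0.119, 0.0], [-0.119, -0.993, 0.0], [0.0, -0.0, -1.0]]
wrist_force: [0.1, -0.1, 1.4]
finger_gap: 0.0596
```

Emit:
apply_moves(commands=[[[0.3,0.004,0,0,0,0,0],[0.3,0.002,0,0,0,0,0],[0.3,0,0,0,0,0,0]]])

```text
time_s: 23.98
eef_pos: [0.5199, 0.2159, 0.0271]
ee_rot: [[0.993, -0.119, 0.0], [-0.119, -0.993, 0.0], [0.0, -0.0, -1.0]]
wrist_force: [-1.0, -0.5, -0.3]
finger_gap: 0.0599
```

Emit:
apply_moves(commands=[[[0.3,0.003,0,0,0,0,0],[0.3,0,0,0,0,0,0],[0.3,0,0,0,0,0,0]]])

```text
time_s: 24.35
eef_pos: [0.5213, 0.2157, 0.0271]
ee_rot: [[0.993, -0.119, -0.0], [-0.119, -0.993, 0.0], [-0.0, -0.0, -1.0]]
wrist_force: [-1.6, 0.8, 0.6]
finger_gap: 0.06
```

Emit:
apply_moves(commands=[[[0.3,0.003,0,0,0,0,0],[0.3,0,0,0,0,0,0],[0.3,0,0,0,0,0,0]]])

```text
time_s: 24.72
eef_pos: [0.5218, 0.2156, 0.0268]
ee_rot: [[0.993, -0.119, -0.002], [-0.119, -0.993, -0.0], [-0.002, 0.0, -1.0]]
wrist_force: [-5.1, 0.6, 2.4]
finger_gap: 0.06
```

Run:
```python
from h import *
save("wrist","w6")
print(manip.state()["wrist_force"],manip.state()["eef_pos"])
```

```text
[-5.81599747  0.86097993  1.90366019] [0.52171748 0.21565986 0.02682244]
```

View pics/w6.png

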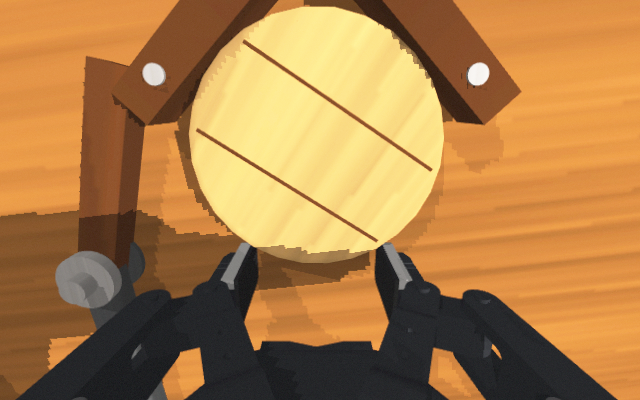

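The head is seated symmetrically against both fences, and contact force rose to about 6 N at a firm stop. I'll back off, rise, and go to the peg.

Emit:
apply_moves(commands=[[[0.3,-0.02,0,0,0,0,0],[0.3,-0.05,0,0,0,0,0],[0.3,-0.05,0,0,0,0,0],[0.3,0,0,-0.08,0,0,0],[0.3,0,0,-0.1,0,0,0],[0.3,0,0,-0.08,0,0,0],[0.3,-0.0425,-0.05,0,0,0,0],[0.3,-0.0425,-0.05,0,0,0,0],[0.3,-0.0425,-0.05,0,0,0,0],[0.3,-0.0425,-0.05,0,0,0,0],[0.3,0,0,0,0,0,-0.047],[0.3,0,0,0,0,0,0]]])

```text
time_s: 26.28
eef_pos: [0.3905, 0.3323, 0.1572]
ee_rot: [[0.999, -0.048, 0.001], [-0.048, -0.999, 0.0], [0.001, -0.0, -1.0]]
wrist_force: [-0.3, 0.1, -0.3]
finger_gap: 0.0598
```

Run:
```python
from h import *
eyes.snapshot("wrist"); plan([.3896,.3317,.059],-1.617)
a=np.array([.9928,-.1197]);l=np.array([.1197,.9928]);cor=np.array([.6545,.1993])
for r in eyes.landmark_of("wrist","bar_handle")[:2]:
        c=np.array(r["centre"])*[W,H]; print(round(r["conf"],2),c.round(0),ray_z("wrist",c,.055).round(4))
for cam in ("wrist","top"):
  if cam=="top": eyes.snapshot("top")
  for r in eyes.masks_of(cam,"head_medium")[:1]:
    k=max(cv2.findContours(r["pixels"].astype(np.uint8),0,1)[0],key=cv2.contourArea)[:,0].astype(float)
    P=np.array([ray_z(cam,p,.02)[:2] for p in k]).astype(np.float32); e=cv2.fitEllipse(P);dd=np.array(e[0])-cor; print(cam,r["conf"],e,"front",-dd@a,"left",dd@l)
```

```text
pos [0.3907 0.3321 0.1572] yawY -1.621 zaxis [ 0.001  0.    -1.   ] q6 2.09 t 26.325 gap 0.05964119148397734 F [-0.6  0.6 -0.1]
 shift tool [-0.0024  0.0009  0.1964]  turn z -0.0024  min rows 2
0.96 [318. 211.] [0.3869 0.331  0.055 ]
wrist 0.74 ((0.5297385454177856, 0.21683546900749207), (0.018964065238833427, 0.08509458601474762), 178.24362182617188) front 0.12596216774941918 left 0.0024752675171470628
top 0.89 ((0.5748943090438843, 0.20776152610778809), (0.1060369536280632, 0.10936710983514786), 18.28542709350586) front 0.08004537465633389 left -0.0011281980876350422
```

The top view puts the head 80 mm in front of the corner and 1 mm off axis, against a seat at 78 mm. I'll grip the peg and swing the bar in.

Emit:
apply_moves(commands=[[[0.3,-0.004,0.001,0.06,0,0,0],[0.3,0,0,0.06,0,0,0],[0.3,0,0,0.05,0,0,0],[0.3,0,0,0.026,0,0,0],[1,0,0,0,0,0,0],[1,0,0,0,0,0,0],[1,0,0,0,0,0,0],[1,0,0,0,0,0,0]]])

```text
time_s: 27.52
eef_pos: [0.3896, 0.3321, 0.0603]
ee_rot: [[0.999, -0.049, 0.002], [-0.049, -0.999, 0.001], [0.002, -0.001, -1.0]]
wrist_force: [-0.9, 0.2, 6.0]
finger_gap: 0.0164
```

Emit:
apply_moves(commands=[[[1,0.0008,0.0204,0,0,0,-0.0487],[1,0.0008,0.0204,0,0,0,-0.0487],[1,0.0008,0.0204,0,0,0,-0.0487],[1,0.0008,0.0204,0,0,0,-0.0487],[1,0.0008,0.0204,0,0,0,-0.0487],[1,0.0008,0.0204,0,0,0,-0.0487],[1,0.0008,0.0204,0,0,0,-0.0487],[1,0.0008,0.0204,0,0,0,-0.0487],[1,0.0008,0.0204,0,0,0,-0.0487],[1,0.0008,0.0204,0,0,0,-0.0487],[1,0.0008,0.0204,0,0,0,-0.0487],[1,0.0008,0.0204,0,0,0,-0.0487],[1,0.0008,0.0204,0,0,0,-0.0487],[1,0.0008,0.0204,0,0,0,-0.0487],[1,0.0008,0.0204,0,0,0,-0.0487],[1,0,0,0,0,0,0]]])

```text
time_s: 29.52
eef_pos: [0.4604, 0.2041, 0.0603]
ee_rot: [[0.501, 0.866, 0.003], [0.866, -0.501, 0.001], [0.002, 0.002, -1.0]]
wrist_force: [1.9, 0.5, 6.3]
finger_gap: 0.0165
```

```bash
cat > b.py <<'E'
from h import *
s=manip.state();p=np.array(s["eef_pos"])[:2]-[.5287,.3253]
print("bar",(np.arctan2(p[1],p[0])-(np.pi-.12))%(2*np.pi),"r",np.hypot(*p),"yaw err",np.arctan2(np.array(s["ee_rot"])[1,1],np.array(s["ee_rot"])[0,1])-(np.arctan2(p[1],p[0])+np.pi/2),s["wrist_force"],s["finger_gap"])
E
python3 b.py
```

```text
bar 1.177705209513082 r 0.13914695540608626 yaw err -0.011496561967861751 [1.93298984 0.48941901 6.25674987] 0.016534945489675882
```

Emit:
apply_moves(commands=[[[1,0.0008,0.0204,0,0,0,-0.0487],[1,0.0008,0.0204,0,0,0,-0.0487],[1,0.0008,0.0204,0,0,0,-0.0487],[1,0.0008,0.0204,0,0,0,-0.0487],[1,0.0002,0.0084,0,0,0,-0.02],[1,0,0,0,0,0,0]]])

```text
time_s: 30.28
eef_pos: [0.502, 0.1886, 0.0603]
ee_rot: [[0.201, 0.979, 0.003], [0.979, -0.201, 0.001], [0.001, 0.002, -1.0]]
wrist_force: [0.5, 0.8, 7.2]
finger_gap: 0.0166
```

```bash
python3 b.py
```

```text
bar 1.4975565693966058 r 0.13926702268377616 yaw err -0.009594820482842797 [0.49434713 0.7723131  7.24009635] 0.01656310410300618
```

Emit:
apply_moves(commands=[[[1,0.0002,0.0056,0,0,0,-0.0133],[1,0.0001,0.0028,0,0,0,-0.0067],[1,0,0,0,0,0,0]]])

```text
time_s: 30.65
eef_pos: [0.5058, 0.1879, 0.0603]
ee_rot: [[0.172, 0.985, 0.002], [0.985, -0.172, 0.0], [0.001, 0.002, -1.0]]
wrist_force: [1.0, -0.5, 6.8]
finger_gap: 0.0164
```

```bash
python3 b.py
```

```text
bar 1.525477446811406 r 0.13927674819392197 yaw err -0.007629661192473297 [ 0.96559592 -0.46277534  6.80395204] 0.016396198895019136
```

Emit:
apply_moves(commands=[[[1,0.0001,0.004,0,0,0,-0.0095],[1,0,0,0,0,0,0],[1,0,0,0,0,0,0]]])

```text
time_s: 31.02
eef_pos: [0.5078, 0.1876, 0.0603]
ee_rot: [[0.158, 0.987, 0.002], [0.987, -0.158, 0.0], [0.001, 0.002, -1.0]]
wrist_force: [0.1, -0.4, 7.1]
finger_gap: 0.0166
```

Emit:
apply_moves(commands=[[[1,0.0001,0.004,0,0,0,-0.0095],[1,0,0,0,0,0,0],[1,0,0,0,0,0,0]]])

```text
time_s: 31.4
eef_pos: [0.5098, 0.1874, 0.0603]
ee_rot: [[0.144, 0.99, 0.003], [0.99, -0.144, 0.0], [0.001, 0.002, -1.0]]
wrist_force: [0.4, 0.1, 6.6]
finger_gap: 0.0166
```

```bash
python3 b.py
```

```text
bar 1.5545137379770715 r 0.13923996586045012 yaw err -0.008257998283582507 [0.42511661 0.05522785 6.60673116] 0.016611875749530432
```

Emit:
apply_moves(commands=[[[1,0.0001,0.004,0,0,0,-0.0095],[1,0,0,0,0,0,0],[1,0,0,0,0,0,0]]])

```text
time_s: 31.78
eef_pos: [0.5105, 0.1872, 0.0602]
ee_rot: [[0.13, 0.992, -0.0], [0.992, -0.13, 0.0], [0.0, -0.0, -1.0]]
wrist_force: [-5.1, -0.2, 12.7]
finger_gap: 0.0164
```

Emit:
apply_moves(commands=[[[1,0.0001,0.004,0,0,0,-0.0095],[1,0,0,0,0,0,0],[1,0,0,0,0,0,0]]])

```text
time_s: 32.15
eef_pos: [0.5107, 0.1872, 0.0602]
ee_rot: [[0.116, 0.993, -0.004], [0.993, -0.116, 0.0], [-0.0, -0.004, -1.0]]
wrist_force: [-12.6, 0.3, 18.9]
finger_gap: 0.0167
```

```bash
python3 b.py
```

```text
bar 1.5615143780982095 r 0.1392489287514319 yaw err 0.012879412855463498 [-12.58092271   0.27418198  18.90323547] 0.016719022390981674
```

The bar is in firm contact with the head at about 1.56 rad, against the expected 1.55, with 12 N on it. I'll release, rise and check.

Emit:
apply_moves(commands=[[[1,0,-0.003,0,0,0,0],[0.3,0,0,0,0,0,0],[0.3,0,0,0,0,0,0],[0.3,0,0,0,0,0,0],[0.3,0,0,-0.06,0,0,0],[0.3,0,0,-0.1,0,0,0],[0.3,0,0,-0.1,0,0,0],[0.3,0,0,-0.1,0,0,0],[0.3,-0.08,-0.04,-0.08,0,0,0],[0.3,-0.08,-0.04,-0.08,0,0,0],[0.3,0,0,0,0,0,0],[0.3,0,0,0,0,0,0]]])

```text
time_s: 33.65
eef_pos: [0.4624, 0.1118, 0.3186]
ee_rot: [[0.115, 0.993, -0.0], [0.993, -0.115, 0.0], [0.0, -0.0, -1.0]]
wrist_force: [-0.7, 0.9, -0.2]
finger_gap: 0.0594
```

Run:
```python
from h import *
save("wrist","w7")
a=np.array([.9928,-.1197]);l=np.array([.1197,.9928]);cor=np.array([.6545,.1993]);piv=np.array([.5287,.3253])
for cam in ("wrist","top"):
  if cam=="top": eyes.snapshot("top")
  for r in eyes.masks_of(cam,"head_medium")[:1]:
    k=max(cv2.findContours(r["pixels"].astype(np.uint8),0,1)[0],key=cv2.contourArea)[:,0].astype(float)
    P=np.array([ray_z(cam,p,.02)[:2] for p in k]).astype(np.float32); e=cv2.fitEllipse(P);dd=np.array(e[0])-cor; print(cam,r["conf"],e,"front",-dd@a,"left",dd@l)
  for r in eyes.landmark_of(cam,"bar_handle")[:1]:
    q=ray_z(cam,np.array(r["centre"])*[W,H],.055); p=q[:2]-piv; print(q.round(3),"bar",(np.arctan2(p[1],p[0])-(np.pi-.12))%(2*np.pi))
plan([.5,.2,.3])
```

```text
wrist 0.85 ((0.5744293332099915, 0.20945264399051666), (0.107109434902668, 0.10926862061023712), 107.84228515625) front 0.08070942947478531 left 0.000495086139020919
[0.51  0.183 0.055] bar 1.5622252757752388
[0.518 0.188 0.055] bar 1.6154603256070486
pos [0.4623 0.1123 0.3179] yawY -0.114 zaxis [-0.002  0.    -1.   ] q6 0.1 t 33.95 gap 0.0598497477498909 F [-0.8 -0.5 -0.4]
 shift tool [0.1828 0.0552 0.0356]  turn z 0.0  min rows 2
```

View pics/w7.png

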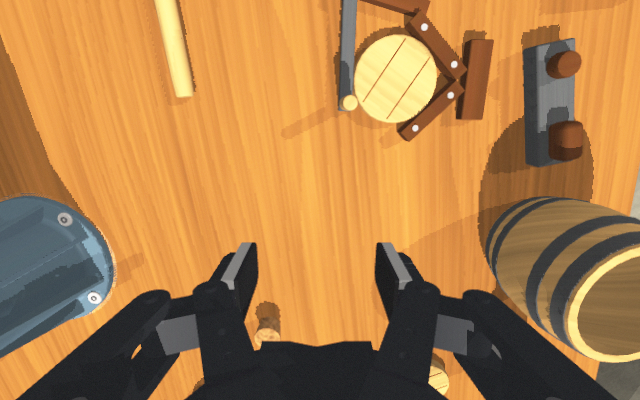

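The head at (395,78) touches both fences and the bar, the gripper is clear, and the bystanders in view have not moved. I'm handing in.

```bash
python3 -c "
from rig import manip
print(manip.finish_job())"
```

```text
the job is handed in; nothing more can be done
None
```

The job is handed in: head_medium lies in the V of the jig with the bar swung in against it. The hand-in gave no verdict.

- **Choice:** the cask in the frame has its rim at about 0.15 m, so it is the medium cask.
- **Moves:** I swung the bar open by its peg. I slid the head flat along the bench in two pushes, cradled between the fingertips, until it stopped firmly against the fences (about 6 N). Then I swung the bar in until it touched the head (about 12 N) and let go. The clock read about 34 s at hand-in.
- **Head position:** the last wrist view puts it 80.7 mm in front of the corner and 0.5 mm off the axis. That is 2.7 mm from the nominal 78 mm, within the 6 mm limit and about the uncertainty of my corner estimate. The firm stop and the bar angle also indicate the head is home.
- **Bar:** 1.56 rad by the arm's pose and the wrist camera, where 1.55 is expected.
- **Checks that disagreed or failed:** the top camera read the bar at 1.615 rad, though at coarse resolution. In the last top picture the network did not find the head, so the head's final position rests on the wrist view.
- **Other things on the bench:** I did not measure the other heads or the bystanders at the end. None of those in view had visibly moved.

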